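# Mesh check: put the gear that matches the master on the test post

## Robot

A 6-joint arm with a two-finger parallel gripper is mounted at the origin on the work surface. World frame = base frame: x ahead of the robot, y to its left, z up, the work surface at z = 0. Lengths are in mm, angles in rad, forces in N, time in s.
With the tool pointing down it reaches from about 325 to 750 mm from the base axis. Payload 7.6 kg.
Tool frame: the origin (TCP) lies between the finger pads; the fingertips stand 14 mm ahead of it and the grasp point (between the pads) lies 5 mm behind it (manip.nose_length is the z of the fingertips in the tool frame, in mm); z points along the fingers, y is the line along which they close (so a half turn about z gives the same grasp; the last joint's range is limited). The gripper opens to 85 mm and grips with 20 to 120 N. Pads are 22 mm wide; open, the fingers measure 114 mm over their backs; the gripper's body (76 mm by 85 mm) begins 54 mm behind the grasp point. The pads swing forward as they close: fully open they stand 13 mm farther back than shut.
Start: joints at [-1.242, 0.052, 1.401, -0, 1.689, -0.07], TCP at [203.89, -483.811, 245.323] pointing down, gripper open.
Joint ranges: [-2.9, 2.9], [-0.91, 2.17], [0.12, 2.37], [-1.06, 4.2], [0.26, 2.73], [-2.93, 2.93]. Speed limits (rad/s): [2.57, 2.57, 3.01, 3.14, 3.14, 3.14].

## Interface

Orientations are given as a rotation vector (axis times angle).
In Python, from plant import manip gives the robot as it stands.
- The arm moves only by the tool step_arm, never from a script. Its argument "moves" is a list that holds one entry, the list of rows, each a list of 6 numbers: the shift along the tool's x, y, z in units of 30 mm (1.0 is 30 mm), then the turn, a rotation vector about the tool's x, y, z in units of 6 degrees (1.0 is 6 degrees). A call has exactly 8 rows; each row shifts and turns the commanded pose from where the row before left it, along the tool's axes as they then stand; what a row does not reach is not made up. A row lasts 1/10 s, in which the tool goes at most 50 mm and 8.59 degrees, less where a joint would pass 70% of its speed; a pose out of reach is approached as far as the arm can. A call is refused whole if a number of a shift passes 1 or a number of a turn 1, either way. A call with a gripper value outside its range is refused whole. "grip" is the opening, from 0 (shut) to 1 (fully open), set as the call begins (left out, the last holds). The fingers move at their own pace and stop on an object; "squeeze" is the grip in N (left out, the last holds). Time passes only in rows, so rows that do not move let the fingers close, or fill a call up. It gives the time, the measured TCP pose, the force, the opening and the grip force at its end, in the units of the state.
- manip.state(): the state, without advancing time (a new reading comes with each control period).
- manip.read_camera(name): name is "scene" or "top"; returns a dict with "img" (400x640x3 uint8, red, green, blue), "K" (3x3 intrinsics, pixels), "xyz" and "rotation" of the camera in the world. Camera axes: x right, y up, looking along -z (the intrinsics and any distortion apply to the point x, -y, -z); pixel columns grow to the right and rows downward; lengths in mm; the calibration is good to about 2 mm. A picture is of the moment at which its call begins. There is no depth.
- manip.job_done(): hands the job in; it is judged then, once.
The state is a dict: "time_s": time; "joint_pos": joint angles; "dq": joint speeds; "joint_efforts": joint torques, N m; "eef_pos": TCP position; "tcp_rot": TCP orientation; "wrist_force": force on the tool from outside, world axes, zero at the start; "torque": the same for the moment, N m; "opening": finger opening in mm; "grip_force": force on a finger pad.
Only numpy, scipy, OpenCV 4.12 (cv2) and the standard library are available. Lean on these libraries where they do the work, as an engineer would, in place of code of your own. Each camera call takes 0.05 s, during which the arm holds its last target. There are 200 camera calls.

## Task

One of the three loose gears on the desk mat has as many teeth as the master gear on the grey check fixture. Lower that gear gently (do not drop it) over the bare test post next to the master, turned so that its teeth go into the master's gaps, until it lies flat and fully down in mesh with the master, and let go of it.

Things in the scene. Friction and masses are not known exactly. Their poses are not given: they have to be found in the camera images.
- gear8_mid (a point): The matching loose gear, bare steel, hub up: disc with 8 rounded teeth (10 mm wide, every 45 deg, one along its own +x), 84 mm over tips, 58 over roots, 16 thick; round hub 36 mm in diameter (grasp here, any direction) rising 32 mm above the disc; bore 22 mm right through; 0.2 kg. Point: on its axis, 24 mm above the underside; z up. Two like gears have 6 and 12 teeth.
- post_seat (a point): Foot of the bare steel test post on the grey fixture plate (100 x 190 mm, fixed): top of the 44 mm round seat, 4 mm above the plate, where the gear's underside must rest. Post 16 mm in diameter for 20 mm, then tapering to 4 mm at its tip, 36 mm above this point. Axes: the fixture's, z up; the master's axis lies 75 mm away along -y.
- master: Dark steel master gear on the fixture: 8 teeth, disc and teeth as the matching gear's; instead of a hub a cap 22 mm wide, 6 mm high. Spins freely about its upright axis, cannot come off. Origin: on its axis at its underside, level with post_seat; a tooth along its own +x. In mesh, on the line between the axes, a tooth of one faces a gap of the other, with 9 deg of play either way.

How it is judged:
By the outcome, as a careful person would: the job done as asked, in the order asked, and still so for the second after the job is handed in, with the robot touching nothing.
It also fails if it takes over 38 s, if anything falls off the work surface, if the arm or the gripper's body presses on something with over 40 N, if the wrist force passes 120 N, or if a joint passes its speed limit or range.

## Working session

There is one attempt and no reset: what is moved stays moved. The work goes in short steps, Python scripts to look and compute and a tool call to move; the robot and the scene stay as the last step left them, time stands still between calls to the robot, and variables do not carry over. Pictures are saved under pics/ and viewed, at most 10 in all, crops included, and the job is handed in when it is done.

Besides the shell and the picture viewer there is one more tool, called after "Emit:" by a JSON object that holds its "op" and its "data", one argument or row to a line. step_arm: Moves the arm, as the interface text tells. Its arguments: {"type":"object","properties":{"moves":{"type":"array","items":{"type":"array","items":{"type":"array","items":{"type":"number"}}}},"grip":{"type":"number"},"squeeze":{"type":"number"}},"required":["moves"]}

```bash
mkdir -p pics
python3 - <<'E'
from plant import manip
import cv2,json
for n in("top","scene"):
    c=manip.read_camera(n); cv2.imwrite(f"pics/{n}0.png",c["img"][:,:,::-1]); print(n,c["K"],c["xyz"],c["rotation"],[k for k in c])
s=manip.state(); print(s)
E
```

```text
top [[431.46835466   0.         323.23174958]
 [  0.         431.46835466 193.85421838]
 [  0.           0.           1.        ]] [ 401.02026254   11.5667394  1024.00976174] [ 0.11330482 -0.10714466 -1.5586907 ] ['img', 'K', 'xyz', 'rotation']
scene [[460.189439     0.         319.05292469]
 [  0.         460.189439   200.79664256]
 [  0.           0.           1.        ]] [ 979.25456616 -343.52878243  797.76138216] [0.60699896 0.30050868 0.86611148] ['img', 'K', 'xyz', 'rotation']
{'time_s': 0.1, 'joint_pos': array([-1.24229405e+00,  5.27884270e-02,  1.40164022e+00,  1.90925091e-05,
        1.68860080e+00, -7.03163428e-02]), 'dq': array([-6.58726571e-04, -1.26595823e-03, -2.86163447e-03, -3.94576799e-04,
        7.32464957e-04, -7.49534404e-05]), 'joint_efforts': array([ 3.25932051e-04, -3.82580173e+01, -3.60987103e+01, -1.53237779e-04,
        4.75199689e-03,  1.73820723e-05]), 'eef_pos': array([ 203.80913762, -483.55012072,  244.54037436]), 'tcp_rot': array([-3.07793840e+00, -6.22039983e-01,  2.60886706e-04]), 'wrist_force': array([-0.34247828, -0.28495372,  0.46082206]), 'torque': array([ 0.01744701, -0.01613706,  0.04324326]), 'grip_force': 0.0, 'opening': 85.40746242867104}
```

View pics/top0.png

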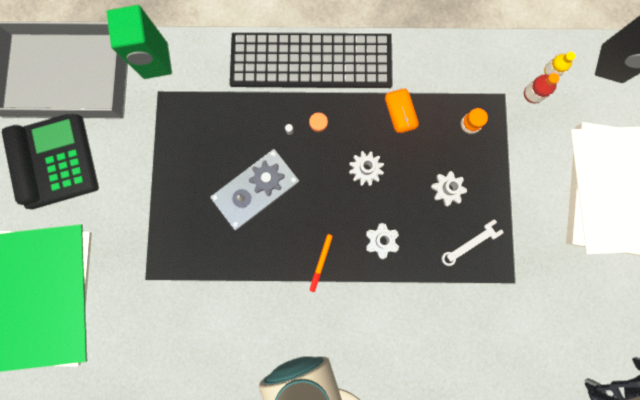

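View pics/scene0.png

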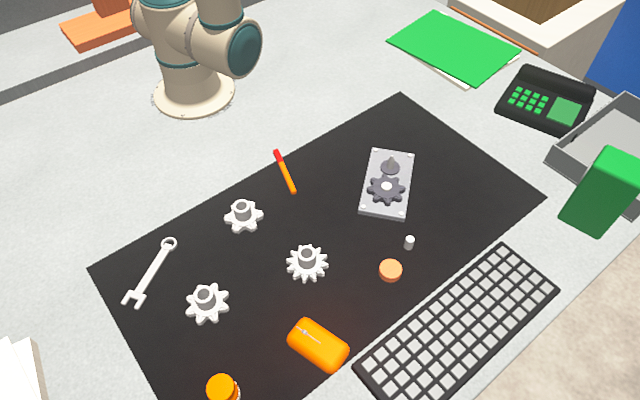

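The 8-tooth gear is at top (450,188) and scene (207,302). The fixture is at top (255,189), with the master at about (267,178) and the bare post at about (241,199). I'll enlarge these with pixel grids.

```bash
cat > h.py <<'E'
import cv2,numpy as np
from scipy.spatial.transform import Rotation as R
from plant import manip
def proj(c,P):
    q=(np.atleast_2d(P)-c["xyz"])@R.from_rotvec(c["rotation"]).as_matrix()
    q=q*[1,-1,-1]; p=q@c["K"].T; return p[:,:2]/p[:,2:]
def unproj(c,uv,z):
    d=np.linalg.inv(c["K"])@[uv[0],uv[1],1]; d=R.from_rotvec(c["rotation"]).as_matrix()@(d*[1,-1,-1])
    return c["xyz"]+d*(z-c["xyz"][2])/d[2]
def crop(img,x0,y0,w,h,s,step=10):
    o=cv2.resize(img[y0:y0+h,x0:x0+w],None,fx=s,fy=s,interpolation=cv2.INTER_CUBIC)
    for x in range(-(-x0//step)*step,x0+w,step):
        X=int((x+.5-x0)*s); cv2.line(o,(X,0),(X,8),(0,255,0),1); cv2.putText(o,str(x),(X,18),0,.35,(0,255,0))
    for y in range(-(-y0//step)*step,y0+h,step):
        Y=int((y+.5-y0)*s); cv2.line(o,(0,Y),(8,Y),(0,255,0),1); cv2.putText(o,str(y),(9,Y),0,.35,(0,255,0))
    return o
E
python3 - <<'E'
from h import *
t=cv2.imread("pics/top0.png");s=cv2.imread("pics/scene0.png")
a=np.hstack([crop(t,425,165,50,50,6),crop(s,182,277,50,50,6)])
b=np.hstack([crop(t,205,145,100,90,3),crop(s,350,140,100,90,3)])
a=cv2.resize(a,(600,300))
cv2.imwrite("pics/c1.png",np.vstack([a,b[:, :600]]))
E
```

```text
(no output)
```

View pics/c1.png

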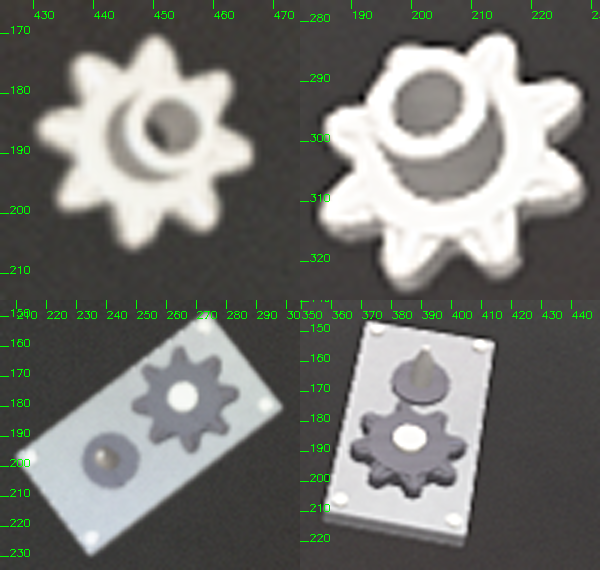

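```bash
cat > fit.py <<'E'
from h import *
from scipy.optimize import minimize
def gearpoly(n=8):
    a=np.linspace(0,2*np.pi,181)[:-1]; pts=[]
    ro,rr,w=42,29,5
    th=np.arcsin(w/rr)
    for k in range(n):
        b=2*np.pi*k/n; l=[(rr*np.cos(-th),-w),(ro-w,-w)]+[(ro-w+w*np.cos(t),w*np.sin(t)) for t in np.linspace(-1.4,1.4,9)]+[(ro-w,w),(rr*np.cos(th),w)]
        l+=[(rr*np.cos(t),rr*np.sin(t)) for t in np.linspace(th,2*np.pi/n-th,4)]
        c,s=np.cos(b),np.sin(b); pts+=[(x*c-y*s,x*s+y*c) for x,y in l]
    return np.array(pts)
G=gearpoly()
def circ(r): t=np.linspace(0,2*np.pi,40); return np.c_[r*np.cos(t),r*np.sin(t)]
def place(p,x,y,th): c,s=np.cos(th),np.sin(th); return p@np.array([[c,s],[-s,c]])+[x,y]
S=8
def fillat(m,c,box,p,z,v=1):
    q=(proj(c,np.c_[p,np.full(len(p),z)])-box[:2]+.5)*S
    cv2.fillPoly(m,[np.round(q*16).astype(np.int32)],v,shift=4)
def canvas(box): return np.zeros((box[3]*S,box[2]*S),np.float32)
def down(m): return cv2.resize(m,None,fx=1/S,fy=1/S,interpolation=cv2.INTER_AREA)
def prism(m,c,box,p,z0,z1,v=1):
    for z in np.linspace(z0,z1,7): fillat(m,c,box,p,z,v)
def target(c,box,lo,hi):
    x,y,w,h=box; g=cv2.GaussianBlur(c["img"],(0,0),.4)[y:y+h,x:x+w].astype(np.float32).mean(2)
    return np.clip((g-lo)/(hi-lo),0,1)
def gearrender(c,box,x,y,th,z):
    m=canvas(box); prism(m,c,box,place(G,x,y,th),z,z+16); prism(m,c,box,circ(18)+[x,y],z+16,z+48); return down(m)
def nm(f,x0,d):
    best=None
    X=np.vstack([x0]+[np.array(x0)+np.eye(len(x0))[i]*d[i] for i in range(len(x0))])
    return minimize(f,x0,method="Nelder-Mead",options=dict(initial_simplex=X,xatol=.01,fatol=1e-4,maxiter=900))
def fillholes(t):
    k=(t>.5).astype(np.uint8); cs,_=cv2.findContours(k,cv2.RETR_EXTERNAL,cv2.CHAIN_APPROX_NONE)
    b=max(cs,key=cv2.contourArea); f=np.zeros_like(k); cv2.drawContours(f,[b],-1,1,-1)
    e=cv2.erode(f,np.ones((3,3))); keep=cv2.dilate(f,np.ones((5,5))); return np.where(e>0,1,t)*keep
E
python3 - <<'E'
from fit import *
T=manip.read_camera("top");C=manip.read_camera("scene")
bt=(425,165,50,50);bs=(178,275,58,55)
tt=fillholes(target(T,bt,50,200));ts=fillholes(target(C,bs,50,200))
x0=unproj(T,(449,188.5),8)[:2]; print(x0)
for nm_,cs in(("top",[(T,bt,tt)]),("scene",[(C,bs,ts)]),("both",[(T,bt,tt),(C,bs,ts)])):
    f=lambda p:sum(np.abs(gearrender(c,b,p[0],p[1],p[2]/20,2)-t).mean() for c,b,t in cs)*100
    r=min((nm(f,[*x0,a],[6,6,2]) for a in(0,5,10)),key=lambda r:r.fun); print(nm_,r.x[:2],np.degrees(r.x[2]/20)%45,r.fun)
# fixture
Bt=(200,140,110,100);Bs=(350,138,70,90)
Pt=target(T,Bt,50,200);Ps=target(C,Bs,50,200)
ft=fillholes(target(T,Bt,50,130));fs=fillholes(target(C,Bs,50,130))
w=unproj(T,(241.5,198.5),15)[:2];m=unproj(T,(266.5,178.5),30)[:2]
yaw0=np.arctan2(*(w-m)[::-1])-np.pi/2; print(w,m,np.linalg.norm(w-m),np.degrees(yaw0))
rect=np.array([[-50,-95],[50,-95],[50,95],[-50,95.]])
def fr(c,box,x,y,yaw,h,phi,ox,oy):
    s=np.array([x,y]);ms=place(np.array([[0,-75.]]),x,y,yaw)[0]
    pc=place(np.array([[ox,oy]]),x,y,yaw)[0]
    m=canvas(box); r=place(rect,*pc,yaw); prism(m,c,box,r,0,h); sil=m.copy()
    prism(m,c,box,circ(22)+s,h,h+4,.0)
    for z in np.linspace(0,36,14): fillat(m,c,box,circ(8 if z<20 else 8-6*(z-20)/16)+s,h+4+z,.0)
    fillat(m,c,box,circ(8)+ms,h+2,.0); prism(m,c,box,place(G,*ms,phi),h+4,h+20,.0)
    prism(m,c,box,circ(11)+ms,h+20,h+26,1)
    return down(sil),down(m)
def cost(p,cs):
    e=0
    for c,b,f,P in cs:
        s,m=fr(c,b,p[0],p[1],p[2]/20,p[3],p[4]/20,p[5],p[6]); e+=np.abs(s-f).mean()+np.abs(m-P).mean()
    return e*100
Pt=np.clip((target(T,Bt,0,255)*255-125)/60,0,1);Ps=np.clip((target(C,Bs,0,255)*255-125)/60,0,1)
for n,cs in(("top",[(T,Bt,ft,Pt)]),("scene",[(C,Bs,fs,Ps)]),("both",[(T,Bt,ft,Pt),(C,Bs,fs,Ps)])):
    r=min((nm(lambda p:cost(p,cs),[*w,yaw0*20,12,a,0,-37],[5,5,1,5,2,4,4]) for a in(0,5,10)),key=lambda r:r.fun)
    print(n,np.round(r.x,1),"yaw",np.degrees(r.x[2]/20),"phi",np.degrees(r.x[4]/20)%45,r.fun)
E
```

```text
[ 560.32518134 -282.95969351]
top [ 560.98671164 -281.36751368] 37.37466338077901 3.5253615379333496
scene [ 558.58798098 -280.93779812] 37.24044579663856 3.3849661350250244
both [ 559.65610567 -281.18339041] 37.19225264162888 7.86611270904541
[530.92811557 208.97225667] [576.70125087 149.21761592] 75.27148867124399 37.452767722180575
top [532.8 209.5  13.4  11.1   2.8   0.7 -37.1] yaw 38.28598576663956 phi 7.899989795782959 4.704437732696533
scene [ 5.278e+02  2.121e+02  1.350e+01  1.120e+01  2.900e+00 -1.000e-01
 -3.690e+01] yaw 38.56315833384917 phi 8.166360975255708 10.215045928955078
both [ 5.311e+02  2.083e+02  1.350e+01  1.660e+01  3.100e+00  1.000e-01
 -3.650e+01] yaw 38.573122827065056 phi 8.853817608663775 17.10120391845703
```

Both cameras agree:

| Item | Position (mm) | Tooth phase / yaw |
|---|---|---|
| Gear | (560, -281) | 37.3° |
| Post | about (531, 209.5), seat z about 15 | plate yaw 38.4° |
| Master | – | 8.2° |

The gear therefore has to turn about +8.8° for its teeth to meet the master's gaps.

```bash
cat > plan.py <<'E'
import sys
from h import *
def plan(xyz,yaw,n):
    s=manip.state(); Rc=R.from_rotvec(s["tcp_rot"]); a=np.radians(yaw)
    y=[np.cos(a),np.sin(a),0]; z=[0,0,-1]; x=np.cross(y,z); Rt=R.from_matrix(np.c_[x,y,z])
    rv=(Rc.inv()*Rt).as_rotvec()/n; d=(np.array(xyz)-s["eef_pos"])/n
    print("t",s["time_s"],"pos",s["eef_pos"].round(1),"F",s["wrist_force"].round(1),"open",round(s["opening"],1),"q",s["joint_pos"].round(2))
    y=Rc.as_matrix()[:,1]; print("yaw",np.degrees(np.arctan2(y[1],y[0])).round(2))
    for k in range(n):
        Rk=Rc*R.from_rotvec(rv*k); print([*np.round(Rk.inv().apply(d)/30,2).tolist(),*np.round(np.degrees(rv)/6,2).tolist()],end=",\n" if k%8==7 else ",")
if __name__=="__main__":
    v=[float(q) for q in sys.argv[1:]]; plan(v[:3],v[3],int(v[4]))
E
python3 plan.py 560 -281.2 130 29.6 17
```

```text
t 0.2 pos [ 203.8 -483.6  244.8] F [-0.2 -0.2 -0.3] open 85.5 q [-1.24  0.05  1.4   0.    1.69 -0.07]
yaw -67.15
[0.8, -0.09, 0.23, -0.0, -0.0, -0.95],[0.8, -0.01, 0.23, -0.0, -0.0, -0.95],[0.8, 0.06, 0.23, -0.0, -0.0, -0.95],[0.79, 0.14, 0.23, -0.0, -0.0, -0.95],[0.77, 0.22, 0.23, -0.0, -0.0, -0.95],[0.75, 0.3, 0.23, -0.0, -0.0, -0.95],[0.71, 0.37, 0.23, -0.0, -0.0, -0.95],[0.67, 0.44, 0.22, -0.0, -0.0, -0.95],
[0.63, 0.5, 0.22, -0.0, -0.0, -0.95],[0.57, 0.56, 0.22, -0.0, -0.0, -0.95],[0.51, 0.62, 0.22, -0.0, -0.0, -0.95],[0.45, 0.66, 0.22, -0.0, -0.0, -0.95],[0.38, 0.71, 0.22, -0.0, -0.0, -0.95],[0.31, 0.74, 0.22, -0.0, -0.0, -0.95],[0.24, 0.77, 0.22, -0.0, -0.0, -0.95],[0.16, 0.79, 0.23, -0.0, -0.0, -0.95],
[0.08, 0.8, 0.23, -0.0, -0.0, -0.95],
```

Emit:
{"op": "step_arm", "data": {
  "moves": [
    [[0.8,-0.09,0.23,0,0,-0.95],[0.8,-0.01,0.23,0,0,-0.95],[0.8,0.06,0.23,0,0,-0.95],[0.79,0.14,0.23,0,0,-0.95],[0.77,0.22,0.23,0,0,-0.95],[0.75,0.3,0.23,0,0,-0.95],[0.71,0.37,0.23,0,0,-0.95],[0.67,0.44,0.22,0,0,-0.95]]
  ],
  "grip": 1
}}

```text
time_s: 1.0
eef_pos: [372.1, -388.1, 189.9]
tcp_rot: [-2.594, -1.772, 0.0]
wrist_force: [0.3, 0.5, 0.2]
opening: 85.5
grip_force: 0.0
```

Emit:
{"op": "step_arm", "data": {
  "moves": [
    [[0.63,0.5,0.22,0,0,-0.95],[0.57,0.56,0.22,0,0,-0.95],[0.51,0.62,0.22,0,0,-0.95],[0.45,0.66,0.22,0,0,-0.95],[0.38,0.71,0.22,0,0,-0.95],[0.31,0.74,0.22,0,0,-0.95],[0.24,0.77,0.22,0,0,-0.95],[0.16,0.79,0.23,0,0,-0.95]]
  ]
}}

```text
time_s: 1.8
eef_pos: [539.5, -292.6, 136.7]
tcp_rot: [-1.704, -2.639, 0.0]
wrist_force: [0.6, 0.6, -0.4]
opening: 85.5
grip_force: 0.0
```

```bash
python3 plan.py 560 -281.2 65 29.6 8
python3 - <<'E'
from h import *
T=manip.read_camera("top");C=manip.read_camera("scene")
cv2.imwrite("pics/c2.png",np.hstack([crop(T["img"][:,:,::-1],390,130,100,100,4),crop(C["img"][:,:,::-1],160,230,100,100,4)]))
E
```

```text
t 1.8 pos [ 539.5 -292.6  136.7] F [ 0.6  0.6 -0.4] open 85.5 q [-0.56  0.36  1.27 -0.    1.52 -0.98]
yaw 24.29
[0.01, 0.1, 0.3, -0.0, -0.0, -0.11],[0.01, 0.1, 0.3, -0.0, -0.0, -0.11],[0.01, 0.1, 0.3, -0.0, -0.0, -0.11],[0.0, 0.1, 0.3, -0.0, -0.0, -0.11],[0.0, 0.1, 0.3, -0.0, -0.0, -0.11],[0.0, 0.1, 0.3, -0.0, -0.0, -0.11],[0.0, 0.1, 0.3, -0.0, -0.0, -0.11],[0.0, 0.1, 0.3, -0.0, -0.0, -0.11],
```

View pics/c2.png

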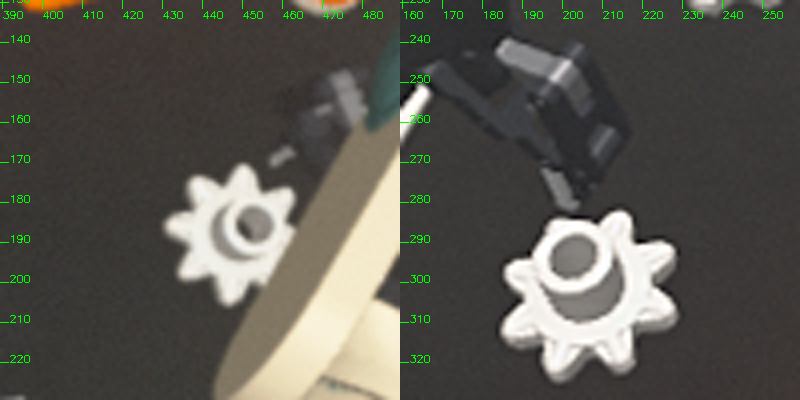

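The gripper hangs above the gear, with its fingers at about (205,265) in the scene view and the hub at (203,294), so the approach looks right. I'll descend in two stages.

Emit:
{"op": "step_arm", "data": {
  "moves": [
    [[0.01,0.1,0.3,0,0,-0.11],[0.01,0.1,0.3,0,0,-0.11],[0.01,0.1,0.3,0,0,-0.11],[0,0.1,0.3,0,0,-0.11],[0,0.1,0.3,0,0,-0.11],[0,0.1,0.3,0,0,-0.11],[0,0.1,0.3,0,0,-0.11],[0,0.1,0.3,0,0,-0.11]]
  ]
}}

```text
time_s: 2.7
eef_pos: [560.1, -281.7, 64.5]
tcp_rot: [1.585, 2.712, -0.0]
wrist_force: [0.2, -0.4, -0.7]
opening: 85.4
grip_force: 0.0
```

```bash
python3 plan.py 560 -281.2 36 29.6 6
```

```text
t 2.7 pos [ 560.1 -281.7   64.5] F [ 0.2 -0.4 -0.7] open 85.4 q [-0.52  0.46  1.29 -0.    1.39 -1.04]
yaw 29.38
[0.0, 0.0, 0.16, -0.0, 0.0, -0.01],[0.0, 0.0, 0.16, -0.0, 0.0, -0.01],[0.0, 0.0, 0.16, -0.0, 0.0, -0.01],[0.0, 0.0, 0.16, -0.0, 0.0, -0.01],[0.0, 0.0, 0.16, -0.0, 0.0, -0.01],[0.0, 0.0, 0.16, -0.0, 0.0, -0.01],
```

Emit:
{"op": "step_arm", "data": {
  "moves": [
    [[0,0,0.16,0,0,0],[0,0,0.16,0,0,0],[0,0,0.16,0,0,0],[0,0,0.16,0,0,0],[0,0,0.16,0,0,0],[0,0,0.15,0,0,0],[0,0,0,0,0,0],[0,0,0,0,0,0]]
  ]
}}

```text
time_s: 3.5
eef_pos: [559.9, -281.8, 36.8]
tcp_rot: [-1.587, -2.711, 0.0]
wrist_force: [-0.7, -0.4, -0.1]
opening: 85.3
grip_force: 0.0
```

Emit:
{"op": "step_arm", "data": {
  "moves": [
    [[0,0,0,0,0,0],[0,0,0,0,0,0],[0,0,0,0,0,0],[0,0,0,0,0,0],[0,0,0,0,0,0],[0,0,0,0,0,0],[0,0,0,0,0,0],[0,0,0,0,0,0]]
  ],
  "grip": 0,
  "squeeze": 40
}}

```text
time_s: 4.3
eef_pos: [560.1, -281.9, 37.2]
tcp_rot: [1.586, 2.711, -0.0]
wrist_force: [-0.2, 0.2, 4.5]
opening: 34.8
grip_force: 40.3
```

Gripped (opening about 35 mm). I'll lift it next.

Emit:
{"op": "step_arm", "data": {
  "moves": [
    [[0,0,-0.2,0,0,0],[0,0,-0.5,0,0,0],[0,0,-0.7,0,0,0],[0,0,-0.8,0,0,0],[0,0,-0.8,0,0,0],[0,0,-0.6,0,0,0],[0,0,-0.3,0,0,0],[0,0,0,0,0,0]]
  ]
}}

```text
time_s: 5.1
eef_pos: [560.4, -282.0, 155.7]
tcp_rot: [1.585, 2.709, -0.0]
wrist_force: [-0.7, -0.0, -2.3]
opening: 34.4
grip_force: 40.2
```

```bash
python3 plan.py 531.5 209.5 150 38.2 24
```

```text
t 5.1 pos [ 560.4 -282.   155.7] F [-0.7 -0.  -2.3] open 34.4 q [-0.53  0.38  1.2  -0.    1.56 -1.04]
yaw 29.33
[0.61, 0.3, 0.01, 0.0, 0.0, -0.06],[0.61, 0.3, 0.01, 0.0, 0.0, -0.06],[0.61, 0.31, 0.01, 0.0, 0.0, -0.06],[0.61, 0.31, 0.01, 0.0, 0.0, -0.06],[0.61, 0.32, 0.01, 0.0, 0.0, -0.06],[0.6, 0.32, 0.01, 0.0, 0.0, -0.06],[0.6, 0.32, 0.01, 0.0, 0.0, -0.06],[0.6, 0.33, 0.01, 0.0, 0.0, -0.06],
[0.6, 0.33, 0.01, 0.0, 0.0, -0.06],[0.6, 0.33, 0.01, 0.0, 0.0, -0.06],[0.59, 0.34, 0.01, 0.0, 0.0, -0.06],[0.59, 0.34, 0.01, 0.0, 0.0, -0.06],[0.59, 0.35, 0.01, 0.0, 0.0, -0.06],[0.59, 0.35, 0.01, 0.0, 0.0, -0.06],[0.59, 0.35, 0.01, 0.0, 0.0, -0.06],[0.58, 0.36, 0.01, 0.0, 0.0, -0.06],
[0.58, 0.36, 0.01, 0.0, 0.0, -0.06],[0.58, 0.36, 0.01, 0.0, 0.0, -0.06],[0.58, 0.37, 0.01, 0.0, 0.0, -0.06],[0.57, 0.37, 0.01, 0.0, 0.0, -0.06],[0.57, 0.38, 0.01, 0.0, 0.0, -0.06],[0.57, 0.38, 0.01, 0.0, 0.0, -0.06],[0.57, 0.38, 0.01, 0.0, 0.0, -0.06],[0.56, 0.39, 0.01, 0.0, 0.0, -0.06],
```

Emit:
{"op": "step_arm", "data": {
  "moves": [
    [[0.61,0.3,0.01,0,0,-0.06],[0.61,0.3,0.01,0,0,-0.06],[0.61,0.31,0.01,0,0,-0.06],[0.61,0.31,0.01,0,0,-0.06],[0.61,0.32,0.01,0,0,-0.06],[0.6,0.32,0.01,0,0,-0.06],[0.6,0.32,0.01,0,0,-0.06],[0.6,0.33,0.01,0,0,-0.06]]
  ]
}}

```text
time_s: 5.9
eef_pos: [549.9, -117.2, 149.9]
tcp_rot: [-1.517, -2.748, 0.001]
wrist_force: [0.7, 0.3, -2.0]
opening: 34.4
grip_force: 40.3
```

Emit:
{"op": "step_arm", "data": {
  "moves": [
    [[0.6,0.33,0.01,0,0,-0.06],[0.6,0.33,0.01,0,0,-0.06],[0.59,0.34,0.01,0,0,-0.06],[0.59,0.34,0.01,0,0,-0.06],[0.59,0.35,0.01,0,0,-0.06],[0.59,0.35,0.01,0,0,-0.06],[0.59,0.35,0.01,0,0,-0.06],[0.58,0.36,0.01,0,0,-0.06]]
  ]
}}

```text
time_s: 6.7
eef_pos: [540.4, 46.5, 147.5]
tcp_rot: [-1.447, -2.786, 0.002]
wrist_force: [-0.4, -0.2, -1.7]
opening: 34.7
grip_force: 40.3
```

Emit:
{"op": "step_arm", "data": {
  "moves": [
    [[0.58,0.36,0.01,0,0,-0.06],[0.58,0.36,0.01,0,0,-0.06],[0.58,0.37,0.01,0,0,-0.06],[0.57,0.37,0.01,0,0,-0.06],[0.57,0.38,0.01,0,0,-0.06],[0.57,0.38,0.01,0,0,-0.06],[0.57,0.38,0.01,0,0,-0.06],[0.56,0.39,0.01,0,0,-0.06]]
  ]
}}

```text
time_s: 7.5
eef_pos: [531.3, 210.2, 145.0]
tcp_rot: [-1.377, -2.822, 0.003]
wrist_force: [-0.4, 0.1, -1.4]
opening: 34.9
grip_force: 40.3
```

Emit:
{"op": "step_arm", "data": {
  "moves": [
    [[0,0,0,0,0,0],[0,0,0,0,0,0],[0,0,0.2,0,0,0],[0,0,0.2,0,0,0],[0,0,0.2,0,0,0],[0,0,0.2,0,0,0],[0,0,0.2,0,0,0],[0,0,0,0,0,0]]
  ]
}}

```text
time_s: 8.3
eef_pos: [531.5, 209.3, 115.2]
tcp_rot: [-1.377, -2.822, 0.002]
wrist_force: [-0.1, -0.7, -2.4]
opening: 34.9
grip_force: 40.3
```

```bash
python3 plan.py 531.5 209.5 110 38.2 8
python3 - <<'E'
from h import *
T=manip.read_camera("top");C=manip.read_camera("scene")
cv2.imwrite("pics/c3.png",np.hstack([crop(T["img"][:,:,::-1],200,140,100,100,4),crop(C["img"][:,:,::-1],340,90,100,130,4)[:400] if 0 else crop(C["img"][:,:,::-1],340,120,100,100,4)]))
E
```

```text
t 8.3 pos [531.5 209.3 115.2] F [-0.1 -0.7 -2.4] open 34.9 q [ 0.31  0.26  1.43 -0.    1.45 -0.35]
yaw 37.96
[0.0, 0.0, 0.02, -0.0, -0.0, -0.0],[0.0, 0.0, 0.02, -0.0, -0.0, -0.0],[0.0, 0.0, 0.02, -0.0, -0.0, -0.0],[0.0, 0.0, 0.02, -0.0, -0.0, -0.0],[0.0, 0.0, 0.02, -0.0, -0.0, -0.0],[0.0, 0.0, 0.02, -0.0, -0.0, -0.0],[0.0, 0.0, 0.02, -0.0, -0.0, -0.0],[0.0, 0.0, 0.02, -0.0, -0.0, -0.0],
```

View pics/c3.png

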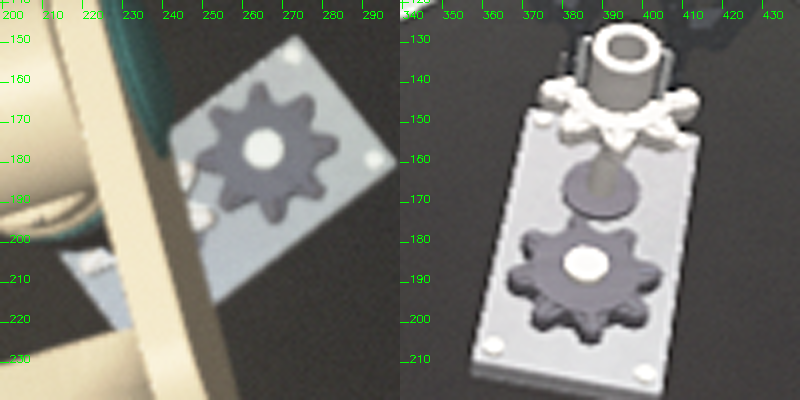

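The scene view shows the gear held level above the post, with the bore centre at about (396.8,131) and the seat at about (389.5,166.5). I'll check the alignment within this one camera.

Run:
```python
from fit import *
C=manip.read_camera("scene");s=manip.state();e=s["eef_pos"]
g=C["img"].min(2)
print("levels",g[131,387:408],g[150,375:415:2])
for zb in(78,80): print(zb,unproj(C,(396.8,131),zb+48)[:2].round(1), "seat",unproj(C,(389.4,166.6),15)[:2].round(1),unproj(C,(386.1,185.3),37)[:2].round(1))
print("TCP",e)
# overlay prediction: held gear as if on axis at P, scene-fit post position
o=cv2.resize(C["img"][115:215,340:440,::-1],None,fx=6,fy=6,interpolation=cv2.INTER_CUBIC)
def dr(p,z,col): q=(proj(C,np.c_[p,np.full(len(p),z)])-[340,115]+.5)*6; cv2.polylines(o,[q.astype(int)],True,col,1)
P=np.array([527.8,212.1]);zb=79
dr(place(G,*P,np.radians(1.0)),zb+16,(0,0,255));dr(circ(18)+P,zb+48,(0,0,255));dr(circ(11)+P,zb+48,(0,0,255))
dr(circ(22)+P,15.2,(0,200,0));M=place(np.array([[0,-75.]]),*P,np.radians(38.4))[0]
dr(place(G,*M,np.radians(8.1)),31.2,(0,200,0))
cv2.imwrite("pics/c4.png",o)
```

```text
levels [ 77 206 255 255 233 110 132 141 142 143 141 141 134 121 135 229 255 254
 192 102  71] [250 222 221 248 252 236 221 255 254 251 251 251 253 255 232 251 255  99
  92  64]
78 [529.1 213.7] seat [527.3 211.8] [574.5 153.6]
80 [530.4 212.1] seat [527.3 211.8] [574.5 153.6]
TCP [532.24724126 209.60678868 116.82191684]
```

View pics/c4.png

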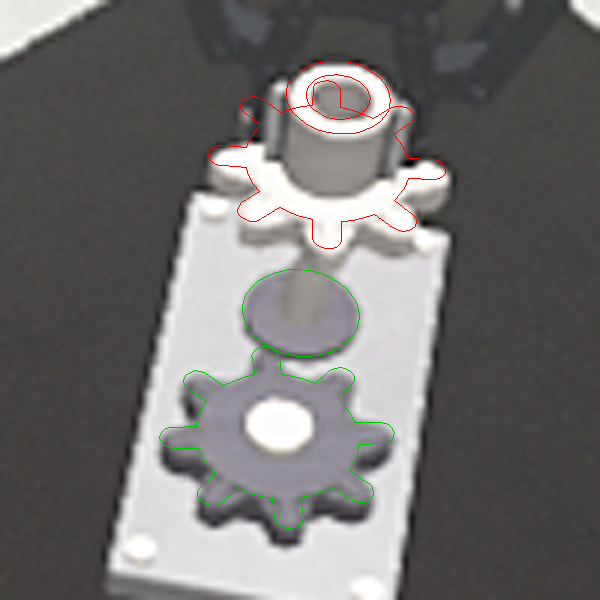

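Positions and phases match to about 1 mm. I'll lower it in stages, watching the force.

Emit:
{"op": "step_arm", "data": {
  "moves": [
    [[0,0,0.15,0,0,0],[0,0,0.15,0,0,0],[0,0,0.15,0,0,0],[0,0,0.15,0,0,0],[0,0,0.15,0,0,0],[0,0,0.15,0,0,0],[0,0,0.15,0,0,0],[0,0,0.1,0,0,0]]
  ]
}}

```text
time_s: 9.25
eef_pos: [531.9, 209.5, 81.5]
tcp_rot: [-1.378, -2.823, 0.001]
wrist_force: [0.1, 0.3, -2.0]
opening: 34.5
grip_force: 40.4
```

Emit:
{"op": "step_arm", "data": {
  "moves": [
    [[0,0,0.08,0,0,0],[0,0,0.08,0,0,0],[0,0,0.08,0,0,0],[0,0,0.06,0,0,0],[0,0,0,0,0,0],[0,0,0,0,0,0],[0,0,0,0,0,0],[0,0,0,0,0,0]]
  ]
}}

```text
time_s: 10.05
eef_pos: [532.2, 209.6, 73.3]
tcp_rot: [1.378, 2.823, 0.0]
wrist_force: [0.3, -0.5, -2.2]
opening: 34.4
grip_force: 40.4
```

Emit:
{"op": "step_arm", "data": {
  "moves": [
    [[0,0,0.06,0,0,0],[0,0,0.06,0,0,0],[0,0,0.06,0,0,0],[0,0,0.06,0,0,0],[0,0,0.06,0,0,0],[0,0,0,0,0,0],[0,0,0,0,0,0],[0,0,0,0,0,0]]
  ]
}}

```text
time_s: 10.85
eef_pos: [532.2, 209.6, 64.2]
tcp_rot: [1.378, 2.823, 0.0]
wrist_force: [-0.2, -0.7, -3.2]
opening: 34.8
grip_force: 40.4
```

Run:
```python
from h import *
C=manip.read_camera("scene")
cv2.imwrite("pics/c5.png",crop(C["img"][:,:,::-1],345,125,85,90,6))
s=manip.state();print(s["eef_pos"],s["wrist_force"],s["torque"])
```

```text
[532.1389596  209.57870877  64.18418344] [ 0.22088893  0.11973132 -2.67036103] [-0.04666048  0.01118954 -0.00293748]
```

View pics/c5.png

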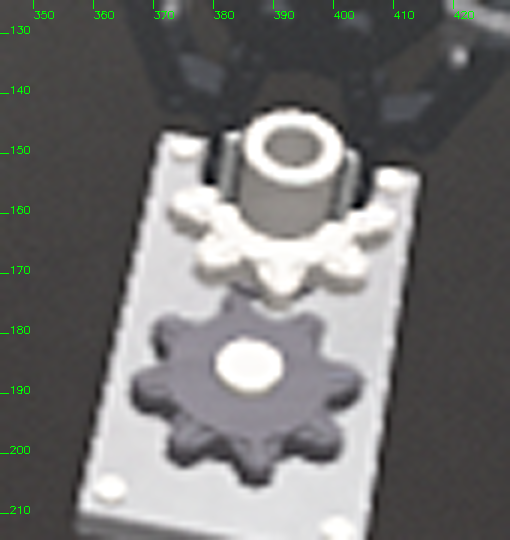

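The gear's front tooth, around (390,172), sits over the master's gap between the teeth at (383,175) and (396,179), and there is no contact force. I'll keep lowering.

Emit:
{"op": "step_arm", "data": {
  "moves": [
    [[0,0,0.04,0,0,0],[0,0,0.04,0,0,0],[0,0,0.04,0,0,0],[0,0,0.04,0,0,0],[0,0,0.04,0,0,0],[0,0,0.04,0,0,0],[0,0,0.04,0,0,0],[0,0,0,0,0,0]]
  ]
}}

```text
time_s: 11.7
eef_pos: [532.2, 209.6, 56.2]
tcp_rot: [1.378, 2.823, 0.0]
wrist_force: [-2.1, -1.0, 2.0]
opening: 34.5
grip_force: 40.7
```

Emit:
{"op": "step_arm", "data": {
  "moves": [
    [[0,0,0.03,0,0,0],[0,0,0.03,0,0,0],[0,0,0,0,0,0],[0,0,0,0,0,0],[0,0,0,0,0,0],[0,0,0,0,0,0],[0,0,0,0,0,0],[0,0,0,0,0,0]]
  ]
}}

```text
time_s: 12.5
eef_pos: [532.4, 209.7, 56.1]
tcp_rot: [1.377, 2.823, 0.001]
wrist_force: [-6.8, -2.1, 13.6]
opening: 34.6
grip_force: 41.7
```

Run:
```python
from fit import *
C=manip.read_camera("scene")
a=crop(C["img"][:,:,::-1],360,140,66,66,8); 
cv2.imwrite("pics/c6.png",a)
s=manip.state();print(s["eef_pos"],s["wrist_force"],s["torque"])
print(unproj(C,(0,0),0)[:0])
```

```text
[532.39613037 209.68459326  56.12030115] [-7.10480938 -2.99702671 13.80483276] [-0.52317686  1.51891369 -0.00692995]
[]
```

View pics/c6.png

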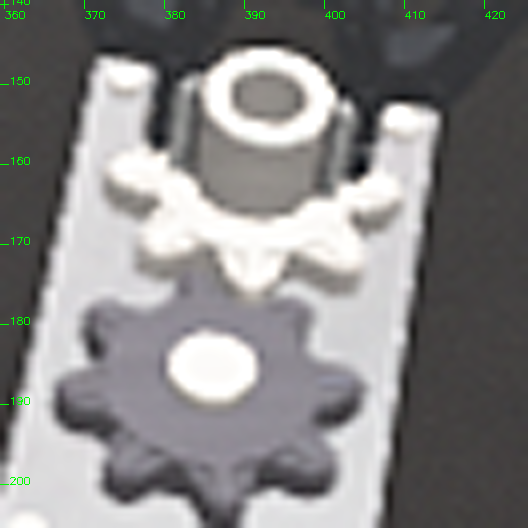

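Run:
```python
from fit import *
C=manip.read_camera("scene")
P=np.array([527.8,212.1])
ph=np.radians(1.0)
ims=[]
for dz,off in((0,(0,0)),(5,(0,0))):
    o=cv2.resize(C["img"][140:206,360:410,::-1],None,fx=8,fy=8,interpolation=cv2.INTER_CUBIC)
    def dr(p,z,col): q=(proj(C,np.c_[p,np.full(len(p),z)])-[360,140]+.5)*8; cv2.polylines(o,[q.astype(int)],True,col,1)
    zb=15.2+dz;Q=P+off
    dr(place(G,*Q,ph),zb+16,(0,0,255));dr(circ(18)+Q,zb+48,(0,0,255));dr(circ(11)+Q,zb+48,(0,0,255))
    M=place(np.array([[0,-75.]]),*P,np.radians(38.4))[0]
    dr(place(G,*M,np.radians(8.1)),31.2,(0,200,0)); dr(circ(11)+M,37.2,(0,200,0))
    print(dz,proj(C,[[*Q,zb+48]]))
    ims.append(o)
cv2.imwrite("pics/c7.png",np.hstack(ims))
```

```text
0 [[392.1886691  151.94861153]]
5 [[392.46360371 150.35832809]]
```

View pics/c7.png

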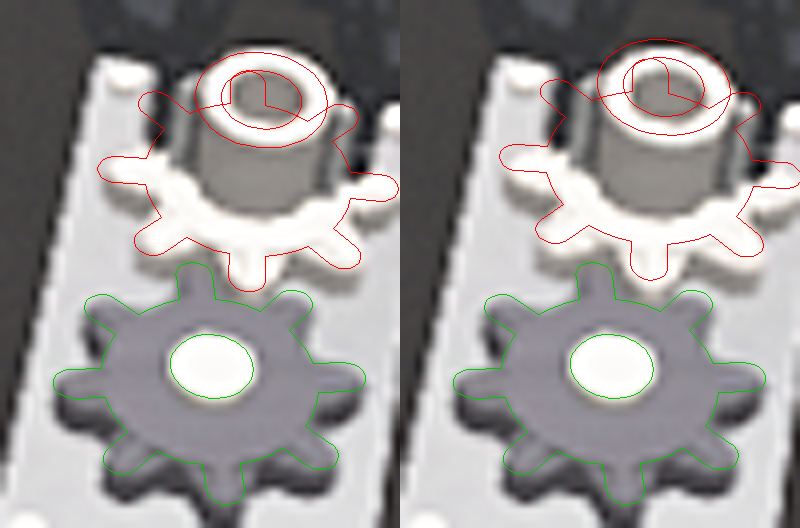

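Image and triangulation both suggest the gear is seated: the hub lies where dz≈0 puts it, within about 1 mm sideways. I'll relieve the side force with it still held and see whether it goes any lower.

Emit:
{"op": "step_arm", "data": {
  "moves": [
    [[0.01,-0.03,0,0,0,0],[0.01,-0.03,0,0,0,0],[0,0,0,0,0,0],[0,0,0,0,0,0],[0,0,0,0,0,0],[0,0,0,0,0,0],[0,0,0,0,0,0],[0,0,0,0,0,0]]
  ]
}}

```text
time_s: 13.4
eef_pos: [532.1, 209.6, 56.3]
tcp_rot: [1.376, 2.82, 0.006]
wrist_force: [1.3, 0.6, 7.4]
opening: 34.3
grip_force: 41.2
```

Run:
```python
from h import *
s=manip.state();print(s["eef_pos"],s["wrist_force"],s["torque"],s["tcp_rot"])
```

```text
[532.12196906 209.55695061  56.25247718] [1.28910643 0.64478598 7.42955517] [ 0.02110422 -0.04088745 -0.08450417] [1.37611191 2.81959815 0.00616184]
```

Emit:
{"op": "step_arm", "data": {
  "moves": [
    [[0,0,-0.05,0,0,0],[0,0,-0.05,0,0,0],[0,0,-0.05,0,0,0],[0,0,0,0,0,0],[0,0,0,0,0,0],[0,0,0,0,0,0],[0,0,0,0,0,0],[0,0,0,0,0,0]]
  ]
}}

```text
time_s: 14.2
eef_pos: [530.2, 208.9, 58.3]
tcp_rot: [-1.378, -2.823, 0.0]
wrist_force: [-0.3, 0.3, -1.9]
opening: 34.7
grip_force: 40.4
```

Emit:
{"op": "step_arm", "data": {
  "moves": [
    [[0,0,0.03,0,0,0],[0,0,0.03,0,0,0],[0,0,0.03,0,0,0],[0,0,0.03,0,0,0],[0,0,0.02,0,0,0],[0,0,0,0,0,0],[0,0,0,0,0,0],[0,0,0,0,0,0]]
  ]
}}

```text
time_s: 15.0
eef_pos: [530.5, 209.0, 56.1]
tcp_rot: [1.378, 2.823, 0.001]
wrist_force: [-5.5, -1.2, 10.9]
opening: 34.4
grip_force: 41.5
```

Run:
```python
from h import *
s=manip.state();print(s["eef_pos"],s["wrist_force"],s["torque"],s["tcp_rot"])
```

```text
[530.52947998 209.02481047  56.14665625] [-5.52541651 -1.19533063 10.85463206] [-0.37472654  1.21461966  0.0656114 ] [1.37751711e+00 2.82276775e+00 5.72373966e-04]
```

Two lateral positions 2 mm apart gave the same contact height (56.1), and the gear was free sideways when lifted 2 mm. That means it rests flat on the seat. I'll ease the preload, let go, and rise.

Emit:
{"op": "step_arm", "data": {
  "moves": [
    [[0,0,-0.03,0,0,0],[0,0,0,0,0,0],[0,0,0,0,0,0],[0,0,0,0,0,0],[0,0,0,0,0,0],[0,0,0,0,0,0],[0,0,0,0,0,0],[0,0,0,0,0,0]]
  ]
}}

```text
time_s: 15.8
eef_pos: [530.6, 209.0, 56.1]
tcp_rot: [1.378, 2.823, 0.001]
wrist_force: [-4.3, -1.5, 7.1]
opening: 34.5
grip_force: 41.2
```

Emit:
{"op": "step_arm", "data": {
  "moves": [
    [[0,0,0,0,0,0],[0,0,0,0,0,0],[0,0,0,0,0,0],[0,0,0,0,0,0],[0,0,0,0,0,0],[0,0,0,0,0,0],[0,0,0,0,0,0],[0,0,0,0,0,0]]
  ],
  "grip": 0.75
}}

```text
time_s: 16.6
eef_pos: [530.3, 208.9, 55.1]
tcp_rot: [1.378, 2.823, -0.0]
wrist_force: [-0.2, -0.3, 0.5]
opening: 64.3
grip_force: 0.0
```

Emit:
{"op": "step_arm", "data": {
  "moves": [
    [[0,0,-0.1,0,0,0],[0,0,-0.3,0,0,0],[0,0,-0.6,0,0,0],[0,0,-0.9,0,0,0],[0,0,-0.9,0,0,0],[0,0,-0.9,0,0,0],[0,0,-0.9,0,0,0],[0,0,-0.5,0,0,0]]
  ]
}}

```text
time_s: 17.4
eef_pos: [531.0, 209.2, 211.7]
tcp_rot: [1.376, 2.82, 0.005]
wrist_force: [0.9, 0.6, -0.1]
opening: 63.9
grip_force: 0.0
```

Emit:
{"op": "step_arm", "data": {
  "moves": [
    [[-1,0,0,0,0,0],[-1,0,0,0,0,0],[-1,0,0,0,0,0],[-1,0,0,0,0,0],[-1,0,0,0,0,0],[-1,0,0,0,0,0],[-1,0,0,0,0,0],[0,0,0,0,0,0]]
  ]
}}

```text
time_s: 18.2
eef_pos: [660.6, 40.1, 207.1]
tcp_rot: [-1.383, -2.82, 0.002]
wrist_force: [-0.6, 0.7, -0.8]
opening: 64.6
grip_force: 0.0
```

Run:
```python
from h import *
T=manip.read_camera("top");C=manip.read_camera("scene")
cv2.imwrite("pics/c8.png",np.hstack([crop(T["img"][:,:,::-1],205,140,80,90,5),crop(C["img"][:,:,::-1],350,130,80,90,5)]))
```

```text
(no output)
```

View pics/c8.png

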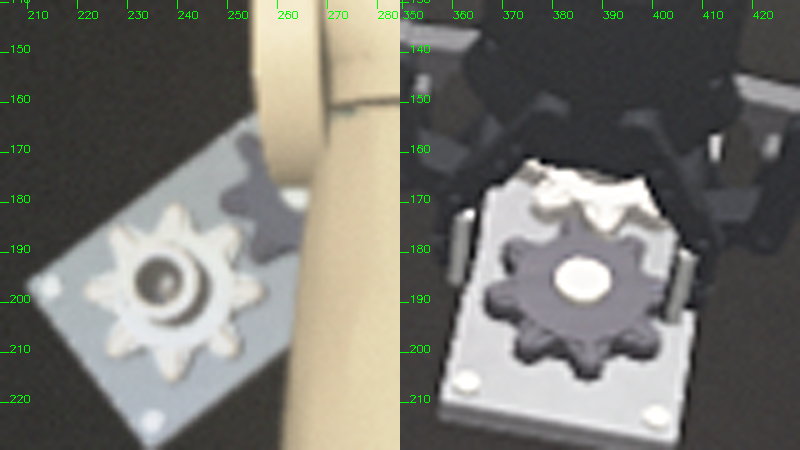

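The gear sits centred on the post at top (235,196), level, with its teeth interleaved with the master's near (252,190). The gripper is clear, so I'm handing it in.

```bash
python3 -c "
from plant import manip
print(manip.job_done())"
```

```text
the job is handed in; nothing more can be done
None
```

The 8-tooth gear is on the test post, in mesh with the master and released; it was handed in at about 18 s of the 38 s allowed, with highest reported wrist force about 16 N. That it is flat and fully down rests on the same contact height at two spots 2 mm apart and on the final picture; the hand-in returned no verdict.

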